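Snap a collet nut onto its spring collet and keep it pressed home

ROBOT

A 6-joint arm with a two-finger parallel gripper is mounted at the origin on a cart in front of the work surface, level with it; the furniture and walls round the work are solid. World frame = base frame: x ahead of the robot, y to its left, z up, the work surface at z = 0. Lengths are in m, angles in rad, forces in N, time in s.
With the tool pointing down it reaches from about 0.3 to 0.875 m from the base axis. Payload 6.4 kg.
Tool frame: the origin (TCP) lies at the very end of the fingers, on their centre line; the grasp point (between the pads) lies 19 mm behind it; z points along the fingers, y is the direction in which the jaws open and shut (so a half turn about z gives the same grasp; the last joint's range is limited). The gripper opens to 85 mm and grips with 20 to 120 N. Pads are 22 mm wide; open, the fingers measure 114 mm over their backs; the gripper's body (76 mm by 85 mm) begins 54 mm behind the grasp point. The pads swing forward as they close: fully open they stand 13 mm farther back than shut.
Start: joints at [-1.545, 0.181, 1.607, -0, 1.354, -0.206], TCP at [0.132, -0.56, 0.231] pointing down, gripper open.
Joint ranges: [-2.99, 2.99], [-0.89, 2.07], [0.3, 2.58], [-1.14, 4.28], [0, 2.63], [-3.12, 3.12]. Speed limits (rad/s): [2.57, 2.57, 3.01, 3.14, 3.14, 3.14].

INTERFACE

Orientations are given as [roll, pitch, yaw] about the fixed x, y, z axes, in that order (R = Rz(yaw) Ry(pitch) Rx(roll)).
In Python, from cell import * gives the robot as it stands.
- The arm moves only by the shell command python3 -m creep 'ROWS'. ROWS is JSON, a list of rows, each an object of numbers: "grip": the closure in counts, from 0 (fully open) to 255 (shut); "dx", "dy", "dz": the shift along the tool's x, y, z in m; "roll": the turn about the tool's z in degrees. A call has 1 to 12 rows; each row shifts and turns the pose as measured when the row begins, along the tool's axes as they then stand; what a row does not reach is not made up. A row lasts 1/10 s, in which the tool goes at most 50 mm and 8.59 degrees, less where a joint would pass 70% of its speed; a pose out of reach is approached as far as the arm can. A call is refused whole if a number of a shift passes 0.05 or a number of a turn 8.59, either way. A call with a gripper value outside its range is refused whole. The fingers move at their own pace and stop on an object; the grip force is fixed at half the most. Time passes only in rows, so rows that do not move let the fingers close. It gives the time, the measured TCP pose, the force and the opening at its end, in the units of the state.
- sense(): the state, without advancing time (a new reading comes with each control period).
- read_camera(name): name is "scene" or "top" or "wrist"; returns the picture (420x560x3 uint8, red, green, blue); there is no depth.
- calibration(name): a dict with "intrinsics" (3x3 intrinsics, pixels), "k1" (the pictures are not rectified: a ray, as slopes to the right and down, at radius r is drawn at 1 + k1 r^2 times it, then the intrinsics apply), "T" (4x4, takes a point from camera to world coordinates). Camera axes: x right, y down, z forward; pixel columns grow to the right and rows downward; lengths in m; the calibration is good to about 2 mm. A picture is of the moment at which its call begins: read the wrist's pose just before it. calibration takes no time and is no camera call; for the wrist camera it gives the pose at the moment of the call.
- finish_job(): hands the job in, once; it reports no verdict.
Trained networks look in the newest picture that a camera, given by its name, has taken for a name from the list of things; names that differ only in an ending like _2 or _b are one class to them, and where a whole thing is asked for, a point or a joint stands for the part that bears it (a point fixed in the world has none). Each returns a list of dicts, best first, with "conf" (0 to 1); they miss things now and then, are a little off and sometimes report something else, mostly with a low value. They report only what shows in the picture. A call takes as long as a camera call. They do not tell look-alikes from the thing itself.
- outline_of(camera, target): "mask" (420x560 bool, what is visible of it) and "rect" ([left, top, right, bottom] in pixels, round what is visible of it).
- spot_point(camera, target): "position" ([column, row] in pixels: a listed point, or the origin of a listed thing).
The state is a dict: "time": time; "q": joint angles; "joint_vel": joint speeds; "effort": joint torques, N m; "tool_pos": TCP position; "tcp_rot": TCP orientation; "ft_force": force on the tool from outside, world axes, zero at the start; "wrist_torque": the same for the moment, N m; "gripper_width": finger opening in m.
Only numpy, scipy, OpenCV 4.12 (cv2) and the standard library are available. Lean on these libraries where they do the work, as an engineer would, in place of code of your own. Each camera call takes 0.05 s, during which the arm holds its last target.

TASK

Pick up the black slotted clamping nut, set it squarely over the nose of the spring collet in the assembly stand, and press it straight down until the collet snaps into it and the nut sits fully home on the stand's shoulder. Finish while still holding the nut there and pressing down firmly, with about a kilogram's weight, so that the collet face can be gauged under load; do not let go, and leave the other things on the bench alone.

Things in the scene. Friction and masses are not known exactly. Their poses are not given: they have to be found in the camera images.
- clamping_nut: Black steel ring with six slots round the outside, 50 mm outside diameter, 24 mm tall, about 0.18 kg, lying right way up (z up, face with a bright ground ring on top). Origin: centre of its underside. Open below (39 mm bore); inside, a retaining ring of 30 mm inside diameter, 12 to 15 mm above the underside; 30 mm mouth on top. Grip across any diameter; fits at any yaw.
- stand: Assembly stand fixed to the bench: grey base plate 92 x 92 x 12 mm, steel post 46 mm in diameter at its top (38 mm lower down) with a spring collet of 8 slotted jaws standing in it, nose up. Origin: centre of the underside, z up along the post's axis.
- shoulder (a point): Centre of the post's rigid top shoulder, 52 mm above the bench: the nut's underside rests here all round when home. Lowered, the nut first rests on the collet about 9 mm higher; pressed on, the jaws yield and the push rises to about 12 to 18 N, then drops suddenly to nothing about 6 mm above the shoulder, and rises steeply again on the shoulder.
- collet_nose (a point): Centre of the collet's top face, 75.5 mm above the bench on the post's axis, 0.5 mm below the nut's top face when the nut is home. Its cone (27 mm across at the top, 34 mm at the collar 5 mm lower) guides the nut on; the groove below the collar takes the nut's retaining ring.
- setting_ring: Bystander: plain bright steel ring, 45 mm diameter, 12 mm tall. Origin: centre of its underside.
- spanner_nut: Bystander: small bright hexagonal nut with a round neck below, 29 x 26 x 23 mm. Origin: centre of its underside.
- loupe: Bystander: black round loupe, 36 mm diameter, 19 mm tall. Origin: centre of its underside.
Not all that is in view belongs to the job. Of the things that look like the stand, the larger one is meant. Several things look just like the clamping_nut: the one meant starts farthest to the robot's left.

How it is judged:
On the way, in this order (a step that is already met when the one before it is completed fails the run):
1. the nut stands squarely over the collet's nose and presses on its cone with more than 3.5 N, not yet snapped (z of clamping_nut in the frame of shoulder between 0.003 and 0.012 m and horizontal distance between clamping_nut and shoulder below 0.004 m and angle between clamping_nut's own z axis and vertical below 0.15 rad and contact force between clamping_nut and stand above 3.5 N).
2. the collet has snapped into the nut and the nut is home on the shoulder (z of clamping_nut in the frame of shoulder below 0.0015 m and horizontal distance between clamping_nut and shoulder below 0.0025 m), for 0.2 s.
At the end, for the whole second after the job is handed in: The nut is snapped on and home: underside within 1.5 mm of the shoulder, within 2.5 mm of the post's axis, tilted less than 0.06 rad, at rest, still held by the fingers and pressed on the stand with more than 5 N (its own weight is about 2 N) through the last second (all of step 2 and z of clamping_nut in the frame of shoulder above -0.002 m and angle between clamping_nut's own z axis and vertical below 0.06 rad and contact force between clamping_nut and stand above 5 N and contact force between the fingers and clamping_nut above 2 N and linear speed of clamping_nut below 0.02 m/s); the arm keeps its last pose, push and grip.
It fails at once if a bystander (setting ring, spanner nut or loupe) is moved by more than 25 mm (distance of any of setting_ring, spanner_nut, loupe from where it was at the start of the episode above 0.025 m).
It also fails if it takes over 48 s, if anything falls off the work surface, if the arm or the gripper's body presses on something with over 40 N, if the wrist force passes 120 N, or if a joint passes its speed limit or range.

## Working session

There is one attempt and no reset: what is moved stays moved. The work goes in short steps, Python scripts to look and compute and a shell command to move; the robot and the scene stay as the last step left them, time stands still between calls to the robot, and variables do not carry over. Pictures are saved under pics/ and viewed, and the job is handed in when it is done.

```bash
mkdir -p pics; ls; cat > h.py <<'E'
from cell import *
import numpy as np, cv2
def save(name,fn):
    im=read_camera(name); cv2.imwrite('pics/'+fn,cv2.cvtColor(im,cv2.COLOR_RGB2BGR)); return im
def ray(c,px):
    K=np.array(c['intrinsics']);T=np.array(c['T']);k=c['k1']
    x=(px[0]-K[0,2])/K[0,0]; y=(px[1]-K[1,2])/K[1,1]
    rd=np.hypot(x,y); r=rd
    for _ in range(30): r=rd/(1+k*r*r)
    s=r/rd if rd>0 else 1
    d=T[:3,:3]@np.array([x*s,y*s,1]); return T[:3,3],d
def atz(c,px,z):
    o,d=ray(c,px); return o+d*(z-o[2])/d[2]
def proj(c,p):
    K=np.array(c['intrinsics']);T=np.array(c['T']);k=c['k1']
    q=T[:3,:3].T@(np.array(p)-T[:3,3]); s=q[:2]/q[2]; s=s*(1+k*(s@s))
    return K[0,0]*s[0]+K[0,2],K[1,1]*s[1]+K[1,2]
E
python3 - <<'E'
from h import *
np.set_printoptions(precision=4,suppress=True)
for n in ['scene','top']:
    save(n,n+'1.png'); c=calibration(n); print(n,np.array(c['T']).round(3).tolist(),c['k1'],c['intrinsics'])
    for t in ['clamping_nut','stand','collet_nose','shoulder']:
        for d in spot_point(n,t): print(t,d['conf'],d['position'], atz(c,d['position'],{'clamping_nut':0,'stand':0,'collet_nose':.0755,'shoulder':.052}[t]))
print(sense())
E
```

```text
pics
scene [[-0.435, -0.451, 0.779, -0.262], [-0.9, 0.234, -0.367, 0.489], [-0.017, -0.861, -0.508, 0.611], [0.0, 0.0, 0.0, 1.0]] -0.15788307004034763 [[506.0793   0.     282.3536]
 [  0.     506.0793 214.2135]
 [  0.       0.       1.    ]]
clamping_nut 0.9 [265.3, 233.6] [0.6154 0.1184 0.    ]
clamping_nut 0.69 [329.6, 256.1] [0.4747 0.0348 0.    ]
clamping_nut 0.57 [392.6, 214.2] [ 0.5538 -0.1854  0.    ]
stand 0.77 [162.1, 318.8] [0.442  0.3994 0.    ]
collet_nose 0.95 [340.0, 192.1] [ 0.5872 -0.0556  0.0755]
collet_nose 0.82 [159.4, 294.0] [0.4173 0.399  0.0755]
shoulder 0.96 [158.6, 303.4] [0.4229 0.4026 0.052 ]
shoulder 0.93 [337.2, 202.1] [ 0.5862 -0.0487  0.052 ]
top [[0.023, -0.99, 0.142, 0.377], [-1.0, -0.023, -0.001, 0.106], [0.004, -0.142, -0.99, 1.015], [0.0, 0.0, 0.0, 1.0]] -0.0241664561466607 [[427.7294   0.     266.7615]
 [  0.     427.7294 214.5844]
 [  0.       0.       1.    ]]
clamping_nut 0.74 [295.3, 238.1] [0.4677 0.036  0.    ]
clamping_nut 0.74 [388.5, 205.1] [ 0.5526 -0.1879  0.    ]
clamping_nut 0.56 [259.3, 179.7] [0.6077 0.1252 0.    ]
stand 0.83 [142.5, 244.9] [0.443  0.3986 0.    ]
collet_nose 0.76 [135.7, 243.4] [0.4411 0.3921 0.0755]
collet_nose 0.57 [338.1, 187.7] [ 0.5764 -0.0533  0.0755]
shoulder 0.97 [340.6, 186.4] [ 0.5846 -0.0631  0.052 ]
shoulder 0.66 [140.4, 244.2] [0.4411 0.3885 0.052 ]
shoulder 0.24 [334.4, 191.7] [ 0.5718 -0.0488  0.052 ]
{'time': 0.5, 'q': array([-1.5453,  0.1808,  1.607 ,  0.    ,  1.3538, -0.2063]), 'joint_vel': array([-0.0019, -0.0008, -0.0003,  0.0005, -0.0008, -0.0004]), 'effort': array([ -0.0004, -44.4441, -35.1363,  -0.0003,   0.0019,  -0.    ]), 'tool_pos': array([ 0.1321, -0.5596,  0.2313]), 'tcp_rot': array([-3.1416, -0.    ,  0.2318]), 'ft_force': array([-0.1755, -0.1665, -0.9177]), 'wrist_torque': array([ 0.0135, -0.0951, -0.0201]), 'gripper_width': 0.08527467590528508}
```

View pics/scene1.png

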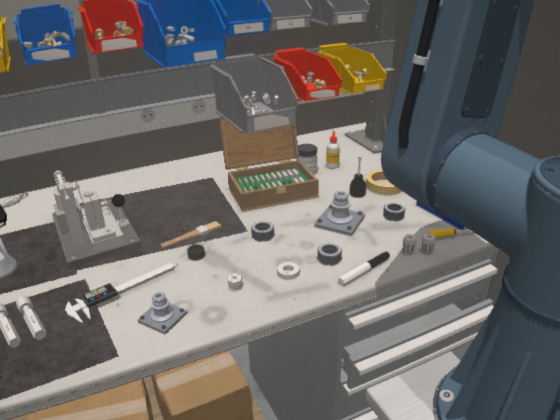

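View pics/top1.png

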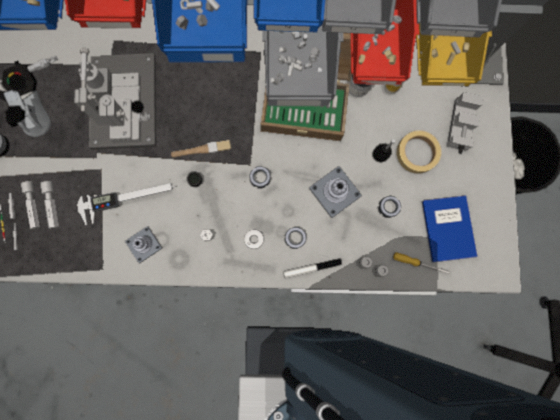

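The target nut is the leftmost of the three, at top (259,178) or scene (263,232), which puts it near (0.61, 0.12). The larger stand is at top (338,187), near (0.585, -0.055). I'll move towards the nut now.

```bash
python3 -m creep '[{"dx":0.037,"dy":-0.033},{"dx":0.037,"dy":-0.033},{"dx":0.037,"dy":-0.033},{"dx":0.037,"dy":-0.033},{"dx":0.037,"dy":-0.033},{"dx":0.037,"dy":-0.033},{"dx":0.037,"dy":-0.033},{"dx":0.037,"dy":-0.033},{"dx":0.037,"dy":-0.033},{"dx":0.037,"dy":-0.033},{"dx":0.037,"dy":-0.033},{"dx":0.037,"dy":-0.033}]'
```

```text
invalid input at $[0]: expected keys grip, dx, dy, dz, roll
```

```bash
python3 -m creep '[{"grip":0,"dx":0.037,"dy":-0.033,"dz":0,"roll":0},{"grip":0,"dx":0.037,"dy":-0.033,"dz":0,"roll":0},{"grip":0,"dx":0.037,"dy":-0.033,"dz":0,"roll":0},{"grip":0,"dx":0.037,"dy":-0.033,"dz":0,"roll":0},{"grip":0,"dx":0.037,"dy":-0.033,"dz":0,"roll":0},{"grip":0,"dx":0.037,"dy":-0.033,"dz":0,"roll":0},{"grip":0,"dx":0.037,"dy":-0.033,"dz":0,"roll":0},{"grip":0,"dx":0.037,"dy":-0.033,"dz":0,"roll":0},{"grip":0,"dx":0.037,"dy":-0.033,"dz":0,"roll":0},{"grip":0,"dx":0.037,"dy":-0.033,"dz":0,"roll":0},{"grip":0,"dx":0.037,"dy":-0.033,"dz":0,"roll":0},{"grip":0,"dx":0.037,"dy":-0.033,"dz":0,"roll":0}]'
```

```text
time: 1.7
tool_pos: [0.4765, -0.0711, 0.2324]
tcp_rot: [3.133, -0.005, 0.219]
ft_force: [-0.6, -1.0, -0.9]
gripper_width: 0.0855
```

```bash
python3 -m creep '[{"grip":0,"dx":0.018,"dy":-0.018,"dz":0,"roll":0},{"grip":0,"dx":0,"dy":0,"dz":0,"roll":0}]'; python3 - <<'E'
from h import *
np.set_printoptions(precision=4,suppress=True)
c=calibration('wrist'); save('wrist','w1.png'); print(np.array(c['T']).round(3).tolist())
for t in ['clamping_nut','collet_nose','shoulder']:
    for d in spot_point('wrist',t): print(t,d['conf'],d['position'], atz(c,d['position'],{'clamping_nut':0,'stand':0,'collet_nose':.0755,'shoulder':.052}[t]))
print(sense()['tool_pos'],sense()['tcp_rot'])
E
```

```text
time: 1.9
tool_pos: [0.4928, -0.0437, 0.2327]
tcp_rot: [3.133, -0.007, 0.226]
ft_force: [-0.1, -0.3, -0.4]
gripper_width: 0.0856
[[0.223, -0.944, -0.245, 0.554], [-0.975, -0.214, -0.064, -0.027], [0.008, 0.253, -0.967, 0.375], [0.0, 0.0, 0.0, 1.0]]
clamping_nut 0.96 [190.3, 181.3] [0.4706 0.0392 0.    ]
clamping_nut 0.64 [419.2, 156.9] [ 0.5486 -0.1872  0.    ]
clamping_nut 0.58 [126.4, 19.6] [0.6111 0.1257 0.    ]
collet_nose 0.96 [312.5, 86.5] [ 0.5834 -0.0548  0.0755]
shoulder 0.91 [314.8, 88.4] [ 0.5846 -0.0593  0.052 ]
[ 0.4912 -0.0474  0.2326] [ 3.1324 -0.0059  0.2212]
```

View pics/w1.png

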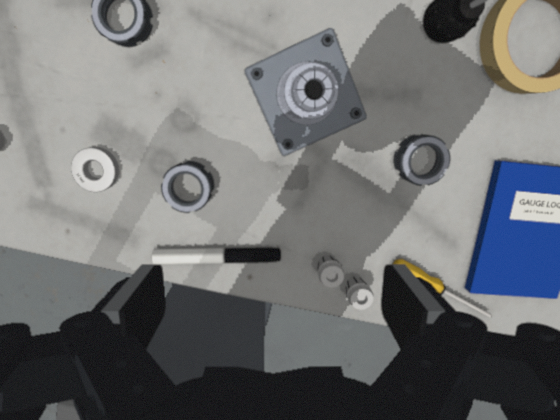

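The wrist view shows the stand's collet at (314,88), with the target nut at (122,14) cut off by the top edge. I'll shift over so both are in view.

```bash
python3 -m creep '[{"grip":0,"dx":0.022,"dy":-0.036,"dz":0,"roll":0},{"grip":0,"dx":0.022,"dy":-0.036,"dz":0,"roll":0},{"grip":0,"dx":0.022,"dy":-0.03,"dz":0,"roll":0},{"grip":0,"dx":0,"dy":0,"dz":0,"roll":0},{"grip":0,"dx":0,"dy":0,"dz":0,"roll":0}]'; python3 - <<'E'
from h import *
np.set_printoptions(precision=4,suppress=True)
c=calibration('wrist'); save('wrist','w2.png')
for t in ['clamping_nut','collet_nose','shoulder']:
    for d in spot_point('wrist',t): print(t,d['conf'],d['position'], atz(c,d['position'],{'clamping_nut':0,'stand':0,'collet_nose':.0755,'shoulder':.052}[t]))
print(sense()['tool_pos'],sense()['tcp_rot'])
E
```

```text
time: 2.6
tool_pos: [0.534, 0.0608, 0.2325]
tcp_rot: [3.13, -0.006, 0.206]
ft_force: [0.4, -1.1, 0.6]
gripper_width: 0.0854
clamping_nut 0.87 [279.6, 237.7] [0.4716 0.0391 0.    ]
clamping_nut 0.86 [496.6, 216.1] [ 0.5429 -0.1889  0.    ]
clamping_nut 0.59 [222.5, 90.7] [0.6095 0.1258 0.    ]
collet_nose 0.6 [422.9, 165.5] [ 0.5824 -0.0574  0.0755]
shoulder 0.86 [412.8, 160.1] [ 0.5841 -0.0574  0.052 ]
[0.534  0.0604 0.2327] [ 3.1301 -0.0068  0.2042]
```

View pics/w2.png

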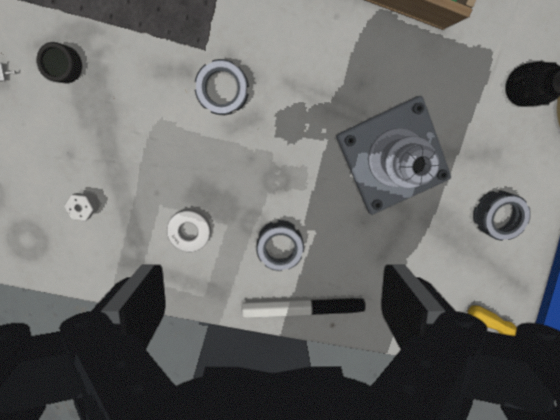

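The wrist view now has the target nut's ring at (221,87) and the collet nose at (420,165). I'll fit the ring and the nose by projecting model circles onto the picture.

```bash
python3 - <<'E'
from h import *
np.set_printoptions(precision=4,suppress=True)
c=calibration('wrist')
im=cv2.imread('pics/w2.png')
def circ(ctr,r,z): 
    a=np.linspace(0,2*np.pi,72,endpoint=False)
    return np.array([proj(c,[ctr[0]+r*np.cos(t),ctr[1]+r*np.sin(t),z]) for t in a])
print(proj(c,[.6095,.1258,.024]))
def draw(crop,circs,fn):
    x0,y0,x1,y1=crop; s=6
    b=cv2.resize(im[y0:y1,x0:x1],None,fx=s,fy=s,interpolation=cv2.INTER_NEAREST); a=b.copy()
    for P,col in circs:
        cv2.polylines(b,[(((P-[x0,y0]+.5)*s)).astype(int)],True,col,1)
    cv2.imwrite(fn,np.hstack([a,b])[:600,:800*1])
n=(.6095,.1258); 
draw((188,52,254,122),[(circ(n,.025,.024),(0,255,0)),(circ(n,.025,0),(0,0,255)),(circ(n,.015,.024),(255,0,0))],'pics/n.png')
s=(.5835,-.0574)
draw((368,118,446,200-4),[(circ(s,.0135,.0755),(0,255,0)),(circ(s,.023,.052),(0,0,255)),(circ(s,.017,.0705),(255,0,0))],'pics/s.png')
E
```

```text
(np.float64(218.80423687044012), np.float64(89.06528135109927))
```

View pics/n.png

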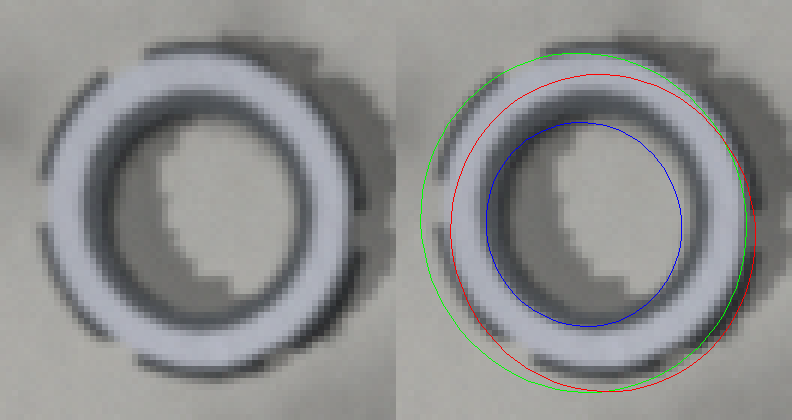

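View pics/s.png

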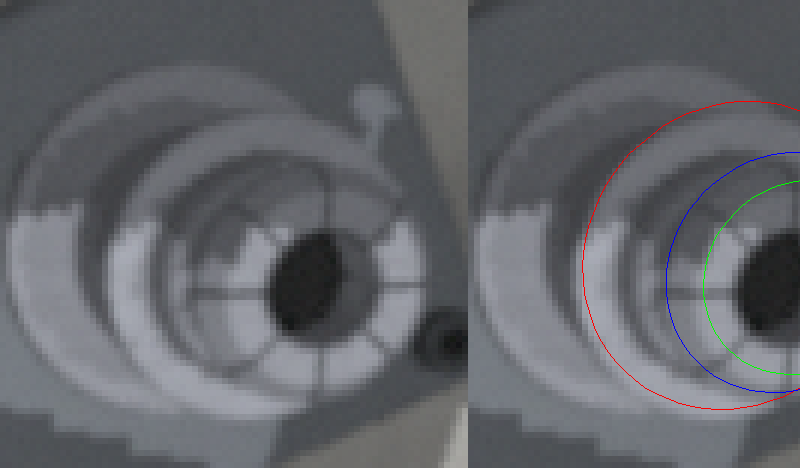

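```bash
python3 - <<'E'
from h import *
np.set_printoptions(precision=4,suppress=True)
c=calibration('wrist')
print('nut',atz(c,(221,86.4),.024), 'nose',atz(c,(421.3,164.5),.0755),'collar',atz(c,(417.5,162.8),.0705))
print(sense()['tool_pos'],sense()['tcp_rot'])
E
```

```text
nut [0.6122 0.1242 0.024 ] nose [ 0.5828 -0.0563  0.0755] collar [ 0.5833 -0.0549  0.0705]
[0.534  0.0604 0.2327] [ 3.1301 -0.0068  0.2042]
```

```bash
python3 -m creep '[{"grip":0,"dx":0.03,"dy":-0.016,"dz":0.02,"roll":0},{"grip":0,"dx":0.03,"dy":-0.016,"dz":0.03,"roll":0},{"grip":0,"dx":0.03,"dy":-0.015,"dz":0.03,"roll":0},{"grip":0,"dx":0,"dy":0,"dz":0.03,"roll":0},{"grip":0,"dx":0,"dy":0,"dz":0,"roll":0},{"grip":0,"dx":0,"dy":0,"dz":0,"roll":0}]'; python3 - <<'E'
from h import *
np.set_printoptions(precision=4,suppress=True)
c=calibration('wrist'); save('wrist','w3.png')
for t in ['clamping_nut']:
    for d in spot_point('wrist',t): print(t,d['conf'],d['position'], atz(c,d['position'],0))
print(sense()['tool_pos'],sense()['tcp_rot'])
E
```

```text
time: 3.4
tool_pos: [0.6187, 0.1176, 0.1231]
tcp_rot: [3.127, -0.013, 0.193]
ft_force: [-0.5, -0.0, -0.2]
gripper_width: 0.0853
clamping_nut 0.64 [259.5, 209.5] [0.6124 0.1263 0.    ]
[0.6186 0.1176 0.1237] [ 3.1269 -0.0134  0.1933]
```

View pics/w3.png

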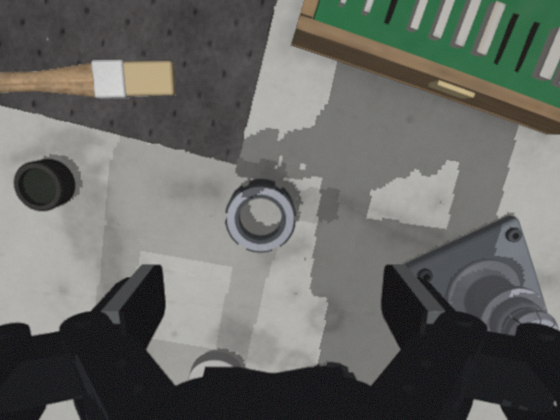

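The nut's top ring is centred near (260,217), between the open fingers at (150,300) and (400,300). The box and stand are well clear.

```bash
python3 - <<'E'
from h import *
np.set_printoptions(precision=4,suppress=True)
c=calibration('wrist'); im=cv2.imread('pics/w3.png')
x0,y0,x1,y1=215,165,310,262; n=atz(c,(260.5,217.5),.024); print(n)
def circ(ctr,r,z): 
    a=np.linspace(0,2*np.pi,72,endpoint=False)
    return np.array([proj(c,[ctr[0]+r*np.cos(t),ctr[1]+r*np.sin(t),z]) for t in a])
b=cv2.resize(im[y0:y1,x0:x1],None,fx=4,fy=4,interpolation=cv2.INTER_NEAREST); a=b.copy()
for r,z,col in [(.025,.024,(0,255,0)),(.025,0,(0,0,255)),(.015,.024,(255,0,0))]:
    cv2.polylines(b,[((circ(n,r,z)-[x0,y0]+.5)*4).astype(int)],True,col,1)
cv2.imwrite('pics/n3.png',np.hstack([a,b]))
q=sense(); print(q['tool_pos'],q['tcp_rot'])
from scipy.spatial.transform import Rotation as R
M=R.from_euler('xyz',q['tcp_rot']).as_matrix(); print(M.T@(np.array([n[0],n[1],.003])-q['tool_pos']))
E
```

```text
[0.6128 0.1251 0.024 ]
[0.6186 0.1176 0.1237] [ 3.1269 -0.0134  0.1933]
[-0.0058 -0.0103  0.1205]
```

View pics/n3.png

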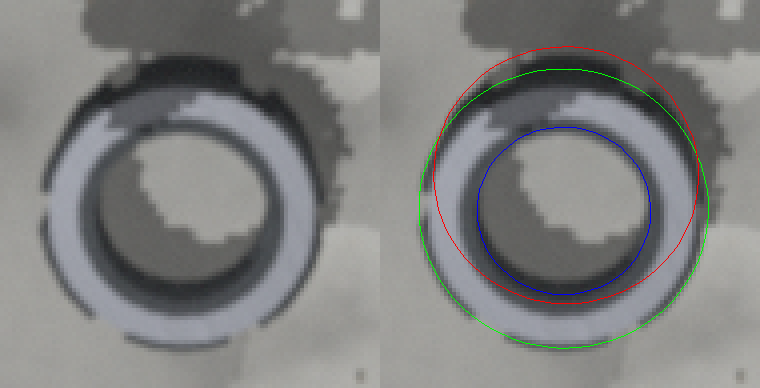

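```bash
python3 -m creep '[{"grip":0,"dx":-0.006,"dy":-0.010,"dz":0.02,"roll":0},{"grip":0,"dx":0,"dy":0,"dz":0.03,"roll":0},{"grip":0,"dx":0,"dy":0,"dz":0.03,"roll":0},{"grip":0,"dx":0,"dy":0,"dz":0.02,"roll":0},{"grip":0,"dx":0,"dy":0,"dz":0,"roll":0},{"grip":0,"dx":0,"dy":0,"dz":0,"roll":0}]'; python3 - <<'E'
from h import *
np.set_printoptions(precision=4,suppress=True)
c=calibration('wrist'); save('wrist','w4.png')
n=[.6126,.125,.003]
q=sense(); print(q['tool_pos'],q['tcp_rot'])
from scipy.spatial.transform import Rotation as R
M=R.from_euler('xyz',q['tcp_rot']).as_matrix(); print(M.T@(n-q['tool_pos']))
E
```

```text
time: 4.1
tool_pos: [0.6213, 0.1224, 0.0367]
tcp_rot: [3.123, -0.036, 0.189]
ft_force: [-0.5, 0.2, -0.2]
gripper_width: 0.0855
[0.6214 0.1224 0.0368] [ 3.1226 -0.0366  0.1894]
[-0.0094 -0.0048  0.0334]
```

View pics/w4.png

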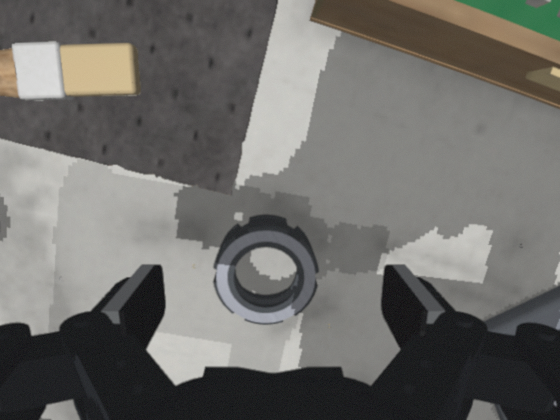

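The tool tilt is drifting: pitch is now -0.037 after the fast descent. I'll take smaller rows and watch it.

```bash
python3 -m creep '[{"grip":0,"dx":-0.005,"dy":-0.003,"dz":0,"roll":0},{"grip":0,"dx":-0.005,"dy":-0.002,"dz":-0.03,"roll":0},{"grip":0,"dx":0,"dy":0,"dz":-0.03,"roll":0},{"grip":0,"dx":0,"dy":0,"dz":0,"roll":0}]'; python3 -m creep '[{"grip":0,"dx":0,"dy":0,"dz":0,"roll":0},{"grip":0,"dx":0,"dy":0,"dz":0.005,"roll":0},{"grip":0,"dx":0,"dy":0,"dz":0.005,"roll":0},{"grip":0,"dx":0,"dy":0,"dz":0.005,"roll":0},{"grip":0,"dx":0,"dy":0,"dz":0.005,"roll":0}]'
```

```text
time: 4.55
tool_pos: [0.6092, 0.1264, 0.1037]
tcp_rot: [3.122, -0.043, 0.189]
ft_force: [0.0, -0.1, 0.4]
gripper_width: 0.0852
time: 5.05
tool_pos: [0.6096, 0.1264, 0.0826]
tcp_rot: [3.121, -0.044, 0.189]
ft_force: [-0.6, -0.1, -0.0]
gripper_width: 0.0854
```

```bash
python3 -m creep '[{"grip":0,"dx":0,"dy":0,"dz":-0.04,"roll":0},{"grip":0,"dx":0,"dy":0,"dz":-0.04,"roll":0},{"grip":0,"dx":0,"dy":0,"dz":0,"roll":0},{"grip":0,"dx":0,"dy":0,"dz":0,"roll":0}]'; python3 -m creep '[{"grip":0,"dx":-0.04,"dy":0,"dz":0,"roll":0},{"grip":0,"dx":-0.04,"dy":0,"dz":0,"roll":0},{"grip":0,"dx":0,"dy":0,"dz":0,"roll":0},{"grip":0,"dx":0,"dy":0,"dz":0,"roll":0}]';python3 -m creep '[{"grip":0,"dx":0.04,"dy":0,"dz":0,"roll":0},{"grip":0,"dx":0.04,"dy":0,"dz":0,"roll":0},{"grip":0,"dx":0,"dy":0,"dz":0,"roll":0},{"grip":0,"dx":0,"dy":0,"dz":0,"roll":0}]'
```

```text
time: 5.45
tool_pos: [0.6019, 0.1269, 0.1562]
tcp_rot: [3.124, -0.03, 0.189]
ft_force: [-0.0, 0.0, -1.1]
gripper_width: 0.0852
time: 5.85
tool_pos: [0.5176, 0.1113, 0.1459]
tcp_rot: [3.126, -0.02, 0.188]
ft_force: [0.9, -0.8, -0.1]
gripper_width: 0.0855
time: 6.25
tool_pos: [0.5968, 0.1268, 0.1407]
tcp_rot: [3.128, -0.011, 0.187]
ft_force: [0.6, -0.1, -0.4]
gripper_width: 0.0853
```

Those fast x and z strokes undo the tilt, so I'll repeat them.

```bash
python3 -m creep '[{"grip":0,"dx":-0.04,"dy":0,"dz":0,"roll":0},{"grip":0,"dx":-0.04,"dy":0,"dz":0,"roll":0},{"grip":0,"dx":0,"dy":0,"dz":0,"roll":0},{"grip":0,"dx":0,"dy":0,"dz":0,"roll":0}]';python3 -m creep '[{"grip":0,"dx":0.04,"dy":0,"dz":0,"roll":0},{"grip":0,"dx":0.04,"dy":0,"dz":0,"roll":0},{"grip":0,"dx":0,"dy":0,"dz":0,"roll":0},{"grip":0,"dx":0,"dy":0,"dz":0,"roll":0}]'; python3 - <<'E'
from h import *
np.set_printoptions(precision=4,suppress=True)
n=[.6126,.125,.003]
q=sense(); print(q['tool_pos'],q['tcp_rot'])
from scipy.spatial.transform import Rotation as R
M=R.from_euler('xyz',q['tcp_rot']).as_matrix(); print(M.T@(n-q['tool_pos']))
E
```

```text
time: 6.65
tool_pos: [0.5137, 0.1114, 0.1354]
tcp_rot: [3.129, -0.004, 0.187]
ft_force: [-0.1, 0.1, 0.6]
gripper_width: 0.0858
time: 7.05
tool_pos: [0.5941, 0.127, 0.1339]
tcp_rot: [3.129, -0.002, 0.187]
ft_force: [0.1, 0.8, -1.0]
gripper_width: 0.0851
[0.5941 0.127  0.1339] [ 3.1292 -0.0017  0.1872]
[0.0176 0.0037 0.131 ]
```

```bash
python3 -m creep '[{"grip":0,"dx":0.006,"dy":0.002,"dz":0.01,"roll":0},{"grip":0,"dx":0.006,"dy":0.002,"dz":0.01,"roll":0},{"grip":0,"dx":0.006,"dy":0,"dz":0.01,"roll":0},{"grip":0,"dx":0,"dy":0,"dz":0.01,"roll":0},{"grip":0,"dx":0,"dy":0,"dz":0.01,"roll":0},{"grip":0,"dx":0,"dy":0,"dz":0.01,"roll":0},{"grip":0,"dx":0,"dy":0,"dz":0.01,"roll":0},{"grip":0,"dx":0,"dy":0,"dz":0.01,"roll":0},{"grip":0,"dx":0,"dy":0,"dz":0.01,"roll":0},{"grip":0,"dx":0,"dy":0,"dz":0.008,"roll":0},{"grip":0,"dx":0,"dy":0,"dz":0,"roll":0}]'; python3 - <<'E'
from h import *
np.set_printoptions(precision=4,suppress=True)
n=[.6126,.125,.003]
q=sense(); print(q['tool_pos'],q['tcp_rot'])
from scipy.spatial.transform import Rotation as R
M=R.from_euler('xyz',q['tcp_rot']).as_matrix(); print(M.T@(n-q['tool_pos']))
E
```

```text
time: 8.15
tool_pos: [0.6116, 0.1248, 0.0262]
tcp_rot: [3.13, 0.001, 0.187]
ft_force: [-1.3, 0.7, 1.3]
gripper_width: 0.0853
[0.6116 0.1248 0.0262] [3.1296 0.0012 0.1871]
[ 0.0011 -0.0003  0.0232]
```

```bash
python3 -m creep '[{"grip":0,"dx":0.001,"dy":0,"dz":0.008,"roll":0},{"grip":0,"dx":0,"dy":0,"dz":0.008,"roll":0},{"grip":0,"dx":0,"dy":0,"dz":0.004,"roll":0},{"grip":0,"dx":0,"dy":0,"dz":0.003,"roll":0},{"grip":0,"dx":0,"dy":0,"dz":0,"roll":0}]'; python3 - <<'E'
from h import *
c=calibration('wrist'); save('wrist','w5.png'); q=sense(); print(q['tool_pos'],q['ft_force'])
print(atz(c,(269,340),.024))
E
```

```text
time: 8.65
tool_pos: [0.6136, 0.1248, 0.002]
tcp_rot: [3.129, -0.0, 0.187]
ft_force: [0.9, 0.3, 0.1]
gripper_width: 0.0854
[0.6137586  0.12473153 0.00219768] [-0.69774291  0.43111056  0.06308727]
[0.59466539 0.12434955 0.024     ]
```

View pics/w5.png

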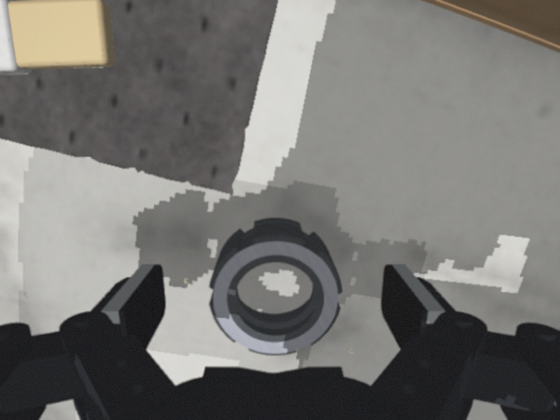

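The ring at (275,296) sits centred between the fingertips at columns 161 and 385. Closing now.

```bash
python3 -m creep '[{"grip":255,"dx":0,"dy":0,"dz":0,"roll":0},{"grip":255,"dx":0,"dy":0,"dz":0,"roll":0},{"grip":255,"dx":0,"dy":0,"dz":0,"roll":0},{"grip":255,"dx":0,"dy":0,"dz":0,"roll":0},{"grip":255,"dx":0,"dy":0,"dz":0,"roll":0},{"grip":255,"dx":0,"dy":0,"dz":0,"roll":0},{"grip":255,"dx":0,"dy":0,"dz":0,"roll":0},{"grip":255,"dx":0,"dy":0,"dz":0,"roll":0}]'; python3 - <<'E'
from h import *
np.set_printoptions(precision=4,suppress=True)
c=calibration('wrist'); save('wrist','w6.png'); q=sense(); print(q['tool_pos'],q['tcp_rot'],q['ft_force'])
print(atz(c,(275,296),.024))
E
```

```text
time: 9.5
tool_pos: [0.6145, 0.1248, 0.0036]
tcp_rot: [3.129, -0.003, 0.187]
ft_force: [0.2, 0.5, -0.8]
gripper_width: 0.0488
[0.6145 0.1248 0.0036] [ 3.129  -0.0024  0.1871] [-0.3983 -0.5164 -0.5567]
[0.6133 0.1254 0.024 ]
```

View pics/w6.png

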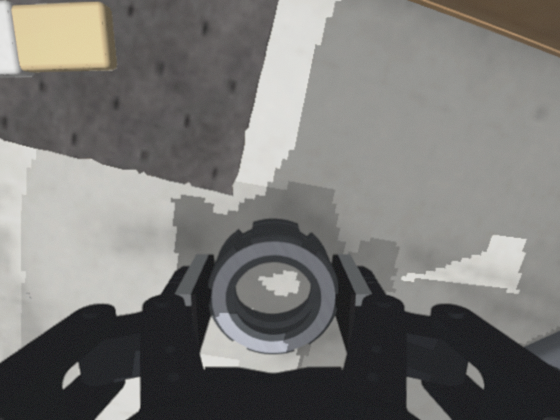

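Gripped at 48.8 mm. Next I'll lift slowly and check that it holds.

```bash
python3 -m creep '[{"grip":255,"dx":0,"dy":0,"dz":-0.01,"roll":0},{"grip":255,"dx":0,"dy":0,"dz":-0.012,"roll":0},{"grip":255,"dx":0,"dy":0,"dz":-0.012,"roll":0},{"grip":255,"dx":0,"dy":0,"dz":-0.012,"roll":0},{"grip":255,"dx":0,"dy":0,"dz":-0.012,"roll":0},{"grip":255,"dx":0,"dy":0,"dz":-0.012,"roll":0},{"grip":255,"dx":0,"dy":0,"dz":-0.012,"roll":0},{"grip":255,"dx":0,"dy":0,"dz":-0.012,"roll":0},{"grip":255,"dx":0,"dy":0,"dz":-0.012,"roll":0},{"grip":255,"dx":0,"dy":0,"dz":-0.012,"roll":0},{"grip":255,"dx":0,"dy":0,"dz":-0.006,"roll":0},{"grip":255,"dx":0,"dy":0,"dz":0,"roll":0}]'
```

```text
time: 10.75
tool_pos: [0.6144, 0.1265, 0.1408]
tcp_rot: [3.129, -0.005, 0.187]
ft_force: [-0.3, -0.0, -2.4]
gripper_width: 0.0484
```

```bash
python3 -m creep '[{"grip":255,"dx":-0.014,"dy":0.016,"dz":0.001,"roll":0},{"grip":255,"dx":-0.014,"dy":0.016,"dz":0.001,"roll":0},{"grip":255,"dx":-0.014,"dy":0.016,"dz":0.001,"roll":0},{"grip":255,"dx":-0.014,"dy":0.016,"dz":0.001,"roll":0},{"grip":255,"dx":-0.014,"dy":0.016,"dz":0.001,"roll":0},{"grip":255,"dx":-0.014,"dy":0.016,"dz":0.001,"roll":0},{"grip":255,"dx":-0.014,"dy":0.016,"dz":0.001,"roll":0},{"grip":255,"dx":-0.014,"dy":0.016,"dz":0.001,"roll":0},{"grip":255,"dx":-0.014,"dy":0.016,"dz":0.001,"roll":0},{"grip":255,"dx":-0.01,"dy":0.01,"dz":0.001,"roll":0},{"grip":255,"dx":0,"dy":0,"dz":0,"roll":0},{"grip":255,"dx":0,"dy":0,"dz":0,"roll":0}]'; python3 - <<'E'
from h import *
np.set_printoptions(precision=4,suppress=True)
c=calibration('wrist'); save('wrist','w7.png'); q=sense(); print(q['tool_pos'],q['tcp_rot'],q['ft_force'])
for t,z in [('collet_nose',.0755),('shoulder',.052),('clamping_nut',0)]:
    for d in spot_point('wrist',t): print(t,d['conf'],d['position'], atz(c,d['position'],z))
E
```

```text
time: 11.95
tool_pos: [0.5017, -0.0551, 0.126]
tcp_rot: [3.133, 0.003, 0.188]
ft_force: [0.3, -0.1, -2.3]
gripper_width: 0.0485
[ 0.5018 -0.0549  0.126 ] [3.133  0.0034 0.1886] [-0.4804  0.6737 -1.6365]
collet_nose 0.72 [310.3, 81.4] [ 0.5834 -0.0578  0.0755]
shoulder 0.93 [305.1, 85.7] [ 0.5828 -0.0575  0.052 ]
clamping_nut 0.79 [142.1, 221.6] [0.4664 0.0412 0.    ]
clamping_nut 0.69 [269.4, 273.0] [ 0.4422 -0.0632  0.    ]
clamping_nut 0.58 [455.0, 173.3] [ 0.5475 -0.1857  0.    ]
clamping_nut 0.21 [23.0, 201.5] [0.4654 0.134  0.    ]
```

View pics/w7.png

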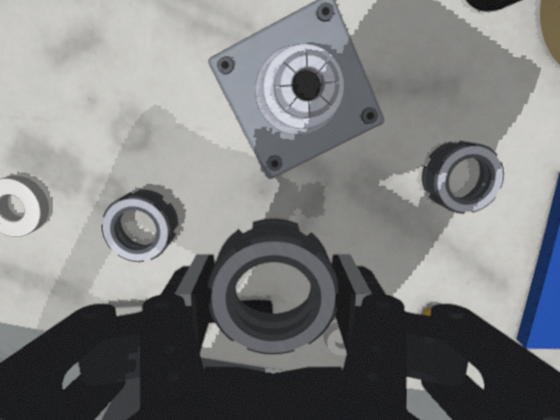

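The held nut's ring is at (274,296), unchanged by the move, and the collet nose is at (308,83). I'll overlay model circles to refine the axis.

```bash
cat > ov.py <<'E'
from h import *
import sys
c=calibration('wrist'); im=cv2.imread(sys.argv[1]); s=np.array([float(sys.argv[2]),float(sys.argv[3])])
def circ(ctr,r,z): 
    a=np.linspace(0,2*np.pi,72,endpoint=False)
    return np.array([proj(c,[ctr[0]+r*np.cos(t),ctr[1]+r*np.sin(t),z]) for t in a])
x0,y0,x1,y1=245,35,352,140;k=5
b=cv2.resize(im[y0:y1,x0:x1],None,fx=k,fy=k,interpolation=cv2.INTER_CUBIC)
for r,z,col in [(.0135,.0755,(0,255,0)),(.017,.0705,(255,0,0)),(.023,.052,(0,0,255))]:
    cv2.polylines(b,[((circ(s,r,z)-[x0,y0]+.5)*k).astype(int)],True,col,1)
cv2.imwrite(sys.argv[4],b)
E
python3 ov.py pics/w7.png .5832 -.0570 pics/o1.png
```

```text
(no output)
```

View pics/o1.png

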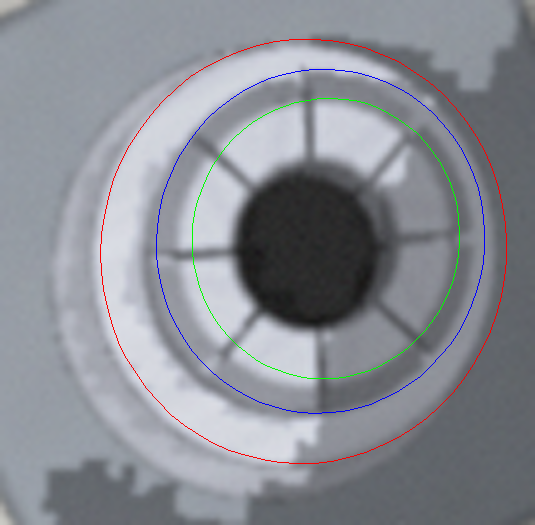

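```bash
python3 ov.py pics/w7.png .5825 -.0560 pics/o2.png; python3 - <<'E'
from h import *
from scipy.spatial.transform import Rotation as R
q=sense(); c=calibration('wrist'); q=sense()
M=R.from_euler('xyz',q['tcp_rot']).as_matrix(); t=q['tool_pos']
for p in [(274,296),(275,296)]:
  o,d=ray(c,p)
  # top face plane at tool z = 0.0036-0.024
  zt=.0036-.024
  oo=M.T@(o-t); dd=M.T@d; print('nut in tool',oo+dd*(zt-oo[2])/dd[2])
print('stand in tool',M.T@([.5825,-.0560,.052]-t),t,q['tcp_rot'])
E
```

```text
nut in tool [-0.00094677 -0.0009551  -0.0204    ]
nut in tool [-0.00094708 -0.0005844  -0.0204    ]
stand in tool [0.0789393  0.01591761 0.0740296 ] [ 0.50207443 -0.05457886  0.1261274 ] [3.13278231e+00 3.05631290e-03 1.89803731e-01]
```

View pics/o2.png

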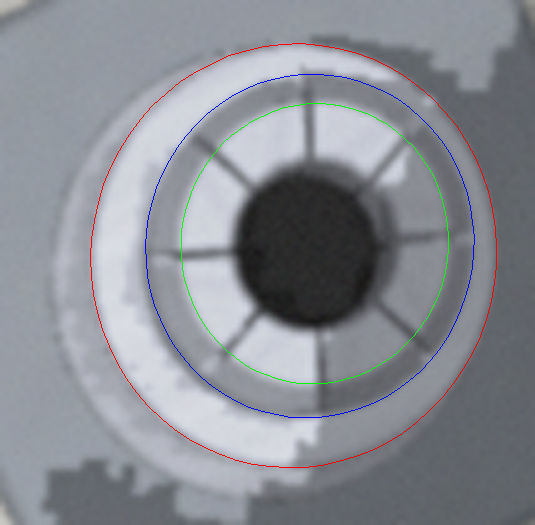

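The fit is now tight: the axis is near (0.5825, -0.0560) in camera terms. I'll check the held nut the same way.

```bash
python3 - <<'E'
from h import *
from scipy.spatial.transform import Rotation as R
c=calibration('wrist'); q=sense(); M=R.from_euler('xyz',q['tcp_rot']).as_matrix(); t=q['tool_pos']
im=cv2.imread('pics/w7.png'); x0,y0,x1,y1=200,210,350,360;k=4
b=cv2.resize(im[y0:y1,x0:x1],None,fx=k,fy=k,interpolation=cv2.INTER_CUBIC)
b=np.clip(b.astype(float)*1.6,0,255).astype(np.uint8)
a=np.linspace(0,2*np.pi,72,endpoint=False)
n=np.array([-.001,-.0008])
for r,z,col in [(.025,-.0204,(0,255,0)),(.015,-.0204,(255,0,0)),(.025,.0036,(0,0,255))]:
    P=np.array([proj(c,t+M@np.array([n[0]+r*np.cos(u),n[1]+r*np.sin(u),z])) for u in a])
    cv2.polylines(b,[((P-[x0,y0]+.5)*k).astype(int)],True,col,1)
cv2.imwrite('pics/o3.png',b)
E
```

```text
(no output)
```

View pics/o3.png

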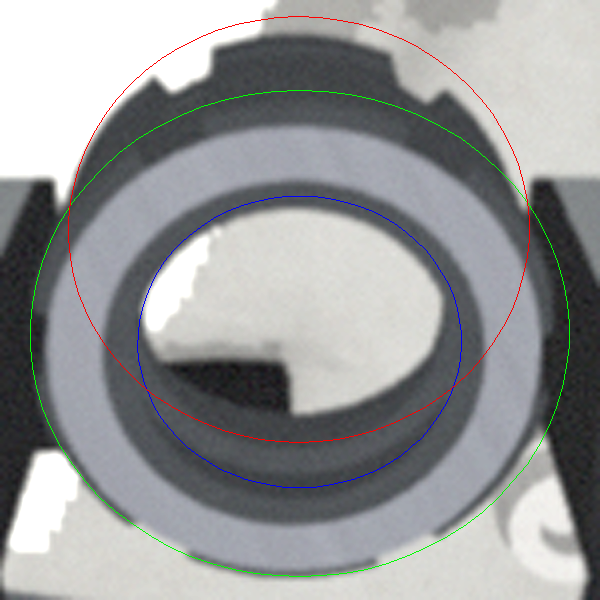

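The ring's centre measures (-2.1, -1.3) mm in the tool frame by camera. The stand measured in the same frame gives a shift of about (+81, +17) mm. I'll move there and look through the nut's mouth.

```bash
python3 -m creep '[{"grip":255,"dx":0.01,"dy":0.002,"dz":0.001,"roll":0},{"grip":255,"dx":0.01,"dy":0.002,"dz":0.001,"roll":0},{"grip":255,"dx":0.01,"dy":0.002,"dz":0.001,"roll":0},{"grip":255,"dx":0.01,"dy":0.002,"dz":0.001,"roll":0},{"grip":255,"dx":0.01,"dy":0.002,"dz":0.001,"roll":0},{"grip":255,"dx":0.01,"dy":0.002,"dz":0.001,"roll":0},{"grip":255,"dx":0.01,"dy":0.002,"dz":0.001,"roll":0},{"grip":255,"dx":0.008,"dy":0.002,"dz":0.001,"roll":0},{"grip":255,"dx":0,"dy":0,"dz":0,"roll":0},{"grip":255,"dx":0,"dy":0,"dz":0,"roll":0}]'; cat > rel.py <<'E'
from h import *
import sys
from scipy.spatial.transform import Rotation as R
np.set_printoptions(precision=4,suppress=True)
q=sense();M=R.from_euler('xyz',q['tcp_rot']).as_matrix()
# nut in hand by camera; stand axis point at the nut's level
s=M.T@(np.array([.5825,-.0560,.052])-q['tool_pos']); 
nut=np.array([-.0021,-.0013,.0036]); print('tool',q['tool_pos'],q['tcp_rot'],'F',q['ft_force'],'shift needed',s-nut)
nw=q['tool_pos']+M@np.array([-.0021,-.0013,.0036]); print('nut(cam) world',nw,'minus stand',nw-[.5825,-.0560,.052])
E
python3 rel.py; python3 -c "
from h import *
save('wrist','w8.png')"
```

```text
time: 13.15
tool_pos: [0.5909, -0.0541, 0.1166]
tcp_rot: [3.133, 0.002, 0.192]
ft_force: [0.4, -0.4, -1.9]
gripper_width: 0.0482
tool [ 0.5909 -0.0541  0.1166] [3.1328 0.0024 0.1924] F [ 0.4283 -0.4193 -1.9172] shift needed [-0.0063  0.001   0.061 ]
nut(cam) world [ 0.5886 -0.0533  0.113 ] minus stand [0.0061 0.0027 0.061 ]
```

View pics/w8.png

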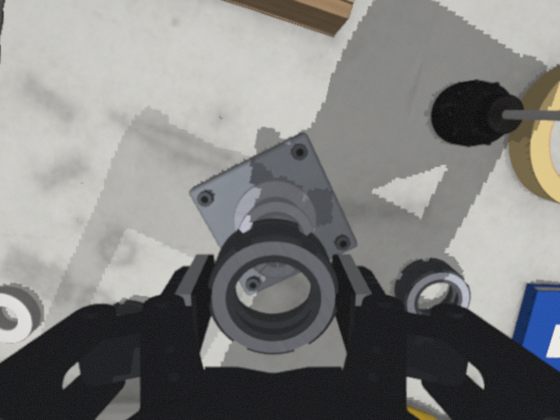

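```bash
python3 -m creep '[{"grip":255,"dx":-0.003,"dy":0.001,"dz":0.005,"roll":0},{"grip":255,"dx":-0.003,"dy":0,"dz":0.005,"roll":0},{"grip":255,"dx":0,"dy":0,"dz":0.005,"roll":0},{"grip":255,"dx":0,"dy":0,"dz":0.005,"roll":0},{"grip":255,"dx":0,"dy":0,"dz":0.004,"roll":0},{"grip":255,"dx":0,"dy":0,"dz":0,"roll":0},{"grip":255,"dx":0,"dy":0,"dz":0,"roll":0}]'; python3 rel.py
```

```text
time: 13.9
tool_pos: [0.5827, -0.0566, 0.0901]
tcp_rot: [3.133, 0.004, 0.192]
ft_force: [0.4, 0.2, -1.2]
gripper_width: 0.0489
tool [ 0.5827 -0.0566  0.0901] [3.1335 0.0039 0.1918] F [ 0.4044  0.1741 -1.2185] shift needed [0.0022 0.0004 0.0345]
nut(cam) world [ 0.5804 -0.0558  0.0865] minus stand [-0.0021  0.0002  0.0345]
```

```bash
python3 -m creep '[{"grip":255,"dx":0.002,"dy":0,"dz":0.004,"roll":0},{"grip":255,"dx":0,"dy":0,"dz":0.004,"roll":0},{"grip":255,"dx":0,"dy":0,"dz":0.004,"roll":0},{"grip":255,"dx":0,"dy":0,"dz":0.002,"roll":0},{"grip":255,"dx":0,"dy":0,"dz":0,"roll":0},{"grip":255,"dx":0,"dy":0,"dz":0,"roll":0}]'; python3 rel.py;  python3 -c "
from h import *
save('wrist','w9.png');save('scene','s9.png')"
```

```text
time: 14.5
tool_pos: [0.5853, -0.0563, 0.0751]
tcp_rot: [3.133, 0.003, 0.192]
ft_force: [-0.8, 0.9, -2.3]
gripper_width: 0.0488
tool [ 0.5853 -0.0563  0.0751] [3.1333 0.0033 0.192 ] F [-0.8127  0.86   -2.2999] shift needed [-0.0005  0.0003  0.0195]
nut(cam) world [ 0.5829 -0.0554  0.0715] minus stand [0.0004 0.0006 0.0195]
```

View pics/w9.png

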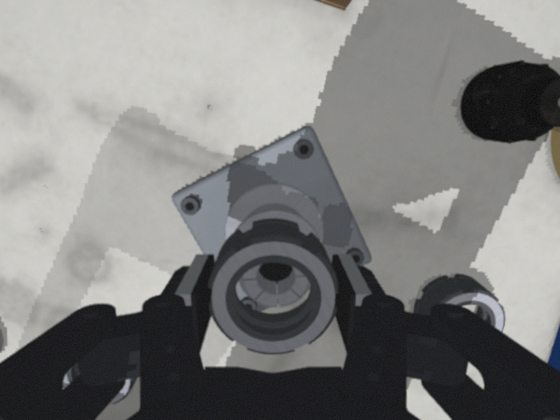

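The collet nose shows through the nut's mouth with its bore at (275,270). That matches the ring's centre column of 274, so it's square in y. Now I'll lower it gently.

```bash
python3 -c "
from h import *
print(proj(calibration('wrist'),[.5825,-.056,.0755]))"
python3 -m creep '[{"grip":255,"dx":0,"dy":0,"dz":0.003,"roll":0},{"grip":255,"dx":0,"dy":0,"dz":0.002,"roll":0},{"grip":255,"dx":0,"dy":0,"dz":0,"roll":0},{"grip":255,"dx":0,"dy":0,"dz":0,"roll":0}]'; python3 rel.py;  python3 -c "
from h import *
im=save('wrist','w10.png')
cv2.imwrite('pics/w10c.png',cv2.resize(cv2.cvtColor(im[210:360,200:350],4),None,fx=4,fy=4,interpolation=2))"
```

```text
(np.float64(274.1140167840568), np.float64(276.69326788822787))
time: 15.0
tool_pos: [0.5855, -0.0564, 0.0702]
tcp_rot: [3.133, 0.003, 0.192]
ft_force: [0.6, 0.8, -2.4]
gripper_width: 0.0487
tool [ 0.5855 -0.0564  0.0702] [3.1328 0.0025 0.1919] F [ 0.5522  0.7755 -2.3644] shift needed [-0.0008  0.0001  0.0146]
nut(cam) world [ 0.5832 -0.0556  0.0665] minus stand [0.0007 0.0004 0.0145]
```

View pics/w10c.png

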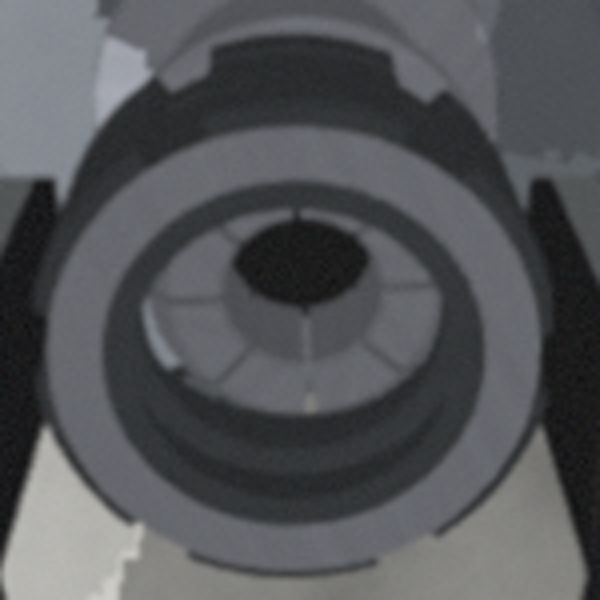

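```bash
python3 -c "
from h import *
c=calibration('wrist')
print(proj(c,[.5825,-.056,.0755])); print(atz(c,(274.8,282),.0755))"
```

```text
(np.float64(273.8533373107768), np.float64(282.47205931767314))
[ 0.58278208 -0.05634226  0.0755    ]
```

```bash
python3 -m creep '[{"grip":255,"dx":-0.0006,"dy":0.0002,"dz":0.003,"roll":0},{"grip":255,"dx":0,"dy":0,"dz":0.0015,"roll":0},{"grip":255,"dx":0,"dy":0,"dz":0,"roll":0}]'; python3 rel.py; python3 -m creep '[{"grip":255,"dx":0,"dy":0,"dz":0.001,"roll":0},{"grip":255,"dx":0,"dy":0,"dz":0.001,"roll":0}]'; python3 rel.py
```

```text
time: 15.35
tool_pos: [0.5851, -0.057, 0.0655]
tcp_rot: [3.132, 0.002, 0.192]
ft_force: [0.5, 0.4, -2.2]
gripper_width: 0.0488
tool [ 0.5851 -0.057   0.0655] [3.1324 0.0022 0.1919] F [ 0.4705  0.4276 -2.2065] shift needed [-0.0002 -0.0003  0.0099]
nut(cam) world [ 0.5828 -0.0562  0.0619] minus stand [ 0.0003 -0.0002  0.0099]
time: 15.55
tool_pos: [0.5854, -0.0574, 0.0639]
tcp_rot: [3.132, 0.002, 0.192]
ft_force: [-1.0, 0.2, 2.1]
gripper_width: 0.0483
tool [ 0.5854 -0.0574  0.0639] [3.1317 0.0018 0.192 ] F [-1.0254  0.2424  2.0614] shift needed [-0.0004 -0.0007  0.0082]
nut(cam) world [ 0.5831 -0.0565  0.0602] minus stand [ 0.0006 -0.0005  0.0082]
```

Contact came at about 9 mm above the shoulder, as expected. I'll press on in small steps.

```bash
python3 -m creep '[{"grip":255,"dx":-0.0004,"dy":-0.0004,"dz":0.001,"roll":0},{"grip":255,"dx":0,"dy":0,"dz":0.001,"roll":0}]'; python3 rel.py; python3 -m creep '[{"grip":255,"dx":0,"dy":0,"dz":0.001,"roll":0},{"grip":255,"dx":0,"dy":0,"dz":0.001,"roll":0}]'; python3 rel.py
```

```text
time: 15.75
tool_pos: [0.5856, -0.0575, 0.0629]
tcp_rot: [3.131, 0.001, 0.192]
ft_force: [-1.4, -0.0, 4.7]
gripper_width: 0.0486
tool [ 0.5856 -0.0575  0.0629] [3.1307 0.0006 0.192 ] F [-1.4354 -0.0195  4.6647] shift needed [-0.0006 -0.0009  0.0073]
nut(cam) world [ 0.5833 -0.0567  0.0593] minus stand [ 0.0008 -0.0007  0.0073]
time: 15.95
tool_pos: [0.5859, -0.0576, 0.0624]
tcp_rot: [3.13, 0.0, 0.192]
ft_force: [-4.7, 0.2, 9.7]
gripper_width: 0.0483
tool [ 0.5859 -0.0576  0.0624] [3.1302 0.0002 0.1922] F [-4.663   0.1828  9.7255] shift needed [-0.0009 -0.0011  0.0068]
nut(cam) world [ 0.5836 -0.0568  0.0588] minus stand [ 0.0011 -0.0008  0.0068]
```

Contact is about 12 N with a sideways force of -4.7 N, so the nut is slightly too far in +x. I'll correct dx while pressing.

```bash
python3 -m creep '[{"grip":255,"dx":-0.0012,"dy":-0.0004,"dz":0.001,"roll":0},{"grip":255,"dx":-0.0005,"dy":-0.0003,"dz":0.0015,"roll":0}]'; python3 rel.py; python3 -m creep '[{"grip":255,"dx":-0.0003,"dy":-0.0002,"dz":0.002,"roll":0}]'; python3 rel.py
```

```text
time: 16.15
tool_pos: [0.5857, -0.0576, 0.0621]
tcp_rot: [3.129, -0.003, 0.192]
ft_force: [-4.0, -0.2, 10.9]
gripper_width: 0.0484
tool [ 0.5857 -0.0576  0.0621] [ 3.1287 -0.003   0.1923] F [-4.0192 -0.1841 10.9322] shift needed [-0.0008 -0.001   0.0065]
nut(cam) world [ 0.5834 -0.0568  0.0585] minus stand [ 0.0009 -0.0008  0.0065]
time: 16.25
tool_pos: [0.5861, -0.0577, 0.0617]
tcp_rot: [3.128, -0.004, 0.192]
ft_force: [-3.2, 0.2, 11.7]
gripper_width: 0.0481
tool [ 0.5861 -0.0577  0.0617] [ 3.1279 -0.0041  0.1925] F [-3.2225  0.246  11.6732] shift needed [-0.0011 -0.0012  0.006 ]
nut(cam) world [ 0.5838 -0.0569  0.058 ] minus stand [ 0.0013 -0.0009  0.006 ]
```

```bash
python3 -m creep '[{"grip":255,"dx":-0.0015,"dy":0,"dz":0.003,"roll":0},{"grip":255,"dx":-0.001,"dy":0,"dz":0.003,"roll":0}]'; python3 rel.py
```

```text
time: 16.45
tool_pos: [0.5849, -0.0579, 0.0572]
tcp_rot: [3.128, -0.007, 0.193]
ft_force: [0.0, 0.4, -3.5]
gripper_width: 0.0484
tool [ 0.5849 -0.0579  0.0572] [ 3.1275 -0.0071  0.1925] F [ 0.0413  0.3529 -3.4934] shift needed [ 0.0001 -0.0011  0.0016]
nut(cam) world [ 0.5826 -0.0571  0.0536] minus stand [ 0.0001 -0.0011  0.0016]
```

Snapped: the force dropped away and the nut is about 1.6 mm above the shoulder. Seating it now.

```bash
python3 -m creep '[{"grip":255,"dx":0,"dy":0,"dz":0.0015,"roll":0},{"grip":255,"dx":0,"dy":0,"dz":0.0015,"roll":0}]'; python3 rel.py; python3 -m creep '[{"grip":255,"dx":-0.0003,"dy":0,"dz":0.0015,"roll":0},{"grip":255,"dx":-0.0003,"dy":0,"dz":0.002,"roll":0}]'; python3 rel.py
```

```text
time: 16.65
tool_pos: [0.5846, -0.0577, 0.0554]
tcp_rot: [3.128, -0.006, 0.193]
ft_force: [-10.3, 1.9, 26.0]
gripper_width: 0.0483
tool [ 0.5846 -0.0577  0.0554] [ 3.1279 -0.006   0.1928] F [-10.3134   1.9485  25.977 ] shift needed [ 0.0003 -0.0009 -0.0002]
nut(cam) world [ 0.5824 -0.0569  0.0518] minus stand [-0.0001 -0.0009 -0.0002]
time: 16.85
tool_pos: [0.5846, -0.0578, 0.0555]
tcp_rot: [3.128, -0.006, 0.193]
ft_force: [-8.7, 1.8, 20.3]
gripper_width: 0.0484
tool [ 0.5846 -0.0578  0.0555] [ 3.1279 -0.0061  0.1931] F [-8.6749  1.7688 20.3447] shift needed [ 0.0003 -0.0009 -0.0002]
nut(cam) world [ 0.5824 -0.0569  0.0518] minus stand [-0.0001 -0.0009 -0.0002]
```

```bash
python3 -m creep '[{"grip":255,"dx":-0.0005,"dy":0,"dz":0.001,"roll":0},{"grip":255,"dx":-0.0005,"dy":0,"dz":0.001,"roll":0},{"grip":255,"dx":-0.0005,"dy":0,"dz":0.001,"roll":0}]'; python3 rel.py
```

```text
time: 17.15
tool_pos: [0.5846, -0.0578, 0.0555]
tcp_rot: [3.128, -0.009, 0.193]
ft_force: [-3.5, 0.8, 8.3]
gripper_width: 0.0484
tool [ 0.5846 -0.0578  0.0555] [ 3.1277 -0.0086  0.1931] F [-3.4939  0.7599  8.2517] shift needed [ 0.0004 -0.0009 -0.0001]
nut(cam) world [ 0.5823 -0.0569  0.0519] minus stand [-0.0002 -0.0009 -0.0001]
```

```bash
python3 - <<'E'
from h import *
for i in range(8):
    im=read_camera('scene' if i<7 else 'wrist'); q=sense(); print(q['time'],q['tool_pos'].round(4),q['ft_force'].round(1))
cv2.imwrite('pics/w11.png',cv2.cvtColor(im,4)); save('scene','s11.png')
E
```

```text
17.2 [ 0.5846 -0.0578  0.0555] [-1.4  1.6  8.4]
17.25 [ 0.5846 -0.0577  0.0555] [-2.3  1.3  8.4]
17.3 [ 0.5846 -0.0578  0.0555] [-2.1  0.9  7.8]
17.35 [ 0.5846 -0.0578  0.0555] [-2.3  0.7  8.5]
17.4 [ 0.5846 -0.0577  0.0555] [-2.5  0.9  8.3]
17.45 [ 0.5846 -0.0577  0.0555] [-2.   1.5  8.9]
17.5 [ 0.5846 -0.0578  0.0555] [-2.6  0.7  8.2]
17.55 [ 0.5846 -0.0578  0.0555] [-3.   1.5  8.8]
```

View pics/w11.png

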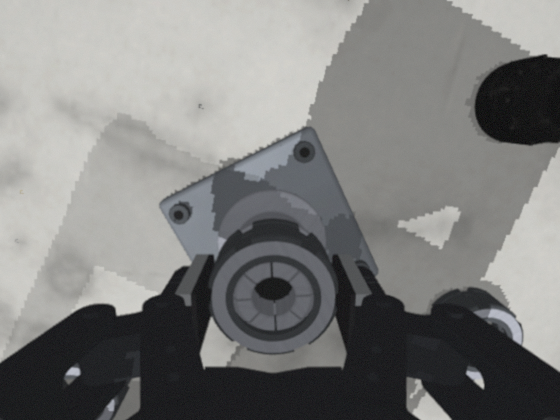

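View pics/s11.png

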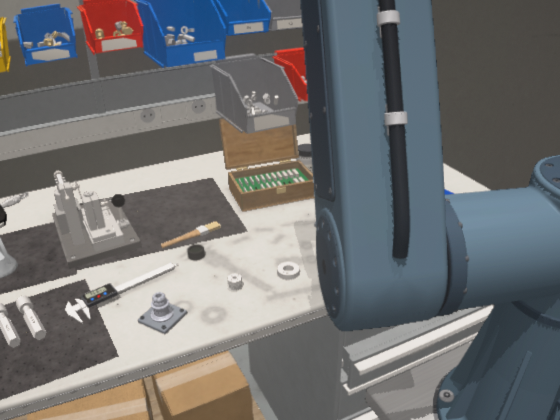

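The nose is flush and concentric in the nut's mouth at (274,292). The push holds steady at about 8.4 N on the sensor, roughly 10 N at the shoulder with the nut's weight. The loupe (196,252), spanner nut (235,281) and setting ring (288,269) haven't moved. I'm handing in.

```bash
python3 -c "
from cell import *
print(finish_job())"
```

```text
the job is handed in; nothing more can be done
None
```

The leftmost clamping nut is snapped onto the larger stand's collet and sits home on the shoulder. I handed the job in at about 17.6 s with the nut still gripped and pressed down; no verdict is reported.

**Pressing:** The nut touched the collet about 9 mm above the shoulder. The push rose to about 14 N including the nut's weight (11.7 N on the wrist sensor), then dropped suddenly as the collet snapped in. The force rose steeply again at the shoulder.

**Last checks:**

| Check | Result |
|---|---|
| Height | Within about 0.2 mm of the shoulder, by tool pose |
| Offset from the post's axis | About 1 mm by camera estimate (limit 2.5 mm) |
| Tool tilt | About 0.016 rad (limit 0.06) |
| Grip opening | 48.4 mm |
| Push | Steady at about 8.4 N on the wrist sensor, so about 10 N on the stand |
| Bystanders | Setting ring, spanner nut and loupe look unmoved in the scene picture |

**What went less well:**
- **Tilt:** The tool tilted during fast moves. I brought it back with a few quick strokes above the nut before gripping.
- **Alignment:** The wrist camera read 1–2 mm off in the tool frame. I cancelled this by measuring the nut and the stand with the same camera.
- **Side force:** About 2–3 N of sideways force was left at the end. It had peaked near 10 N when the nut first met the shoulder.

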